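# Take the roll that is over weight off the kitchen scale with tongs

## Robot

A 7-joint arm with a two-finger parallel gripper is mounted at the origin on the work surface. World frame = base frame: x ahead of the robot, y to its left, z up, the work surface at z = 0. Lengths are in mm, angles in rad, forces in N, time in s.
With the tool pointing down it reaches from about 350 to 775 mm from the base axis. Payload 3.1 kg.
Tool frame: the origin (TCP) lies midway between the tips of the shut fingers; the grasp point (between the pads) lies 19 mm behind it; z points along the fingers, x is the direction in which the jaws open and shut, and the axes are right-handed (so a half turn about z gives the same grasp; the last joint's range is limited). The gripper opens to 85 mm and grips with 20 to 120 N. Pads are 22 mm wide; open, the fingers measure 114 mm over their backs; the gripper's body (76 mm by 85 mm) begins 54 mm behind the grasp point. The pads swing forward as they close: fully open they stand 13 mm farther back than shut.
Start: joints at [1.114, 0.311, 0.014, 1.512, -0.004, 1.319, -0.027], TCP at [221.687, -503.361, 231.304] pointing down, gripper open.
Joint ranges: [-2.7, 2.7], [-0.3, 1.91], [-1.27, 1.3], [0.12, 2.57], [-1.44, 4.58], [0.2, 2.03], [-3.05, 3.05]. Speed limits (rad/s): [2.79, 2.79, 3.14, 3.14, 3.14, 3.14, 3.14].

## Interface

Orientations are given as a rotation vector (axis times angle).
In Python, from cell import readout, cams, env gives the robot as it stands.
- The arm moves only by the shell command python3 -m inch 'ROWS' [FORCE]. ROWS is JSON, a list of rows, each an object of numbers: "tx", "ty", "tz": the shift along the tool's x, y, z in mm; "twist": the turn about the tool's z in degrees; "hand": the finger opening in mm, from 0 to 85.4. In form: [{"tx": .., "ty": .., "tz": .., "twist": .., "hand": ..}, ...]. A call has 1 to 8 rows; each row shifts and turns the commanded pose from where the row before left it, along the tool's axes as they then stand; what a row does not reach is not made up. A row lasts 1/10 s, in which the tool goes at most 50 mm and 8.59 degrees, less where a joint would pass 70% of its speed; a pose out of reach is approached as far as the arm can. A call is refused whole if a number of a shift passes 50 or a number of a turn 8.59, either way. A call with a gripper value outside its range is refused whole. The fingers move at their own pace and stop on an object; FORCE is the grip in N (left out, the last holds). Time passes only in rows, so rows that do not move let the fingers close. It gives the time, the measured TCP pose, the force and the opening at its end, in the units of the state.
- readout.read_state(): the state, without advancing time (a new reading comes with each control period).
- cams.camera(name): name is "side" or "top" or "wrist"; returns a dict with "frame" (420x560x3 uint8, red, green, blue), "vfov" (degrees; the focal length in pixels is half the picture's height over the tangent of half this angle, whatever the lens; pixels are square), "cx", "cy" (the principal point, pixels), "camera_from_world" (4x4, takes a point from world to camera coordinates). Camera axes: x right, y up, looking along -z (the intrinsics and any distortion apply to the point x, -y, -z); pixel columns grow to the right and rows downward; lengths in mm; the calibration is good to about 2 mm. A picture is of the moment at which its call begins. There is no depth.
- env.finish_job(): hands the job in, once; it reports no verdict.
The state is a dict: "time": time; "joint_positions": joint angles; "qd": joint speeds; "joint_torque": joint torques, N m; "ee_pos": TCP position; "tool_rot": TCP orientation; "contact_force": force on the tool from outside, world axes, zero at the start; "moment": the same for the moment, N m; "gripper_width": opening from 0.0 (shut) to 1.0 (fully open).
Only numpy, scipy, OpenCV 4.12 (cv2) and the standard library are available. Lean on these libraries where they do the work, as an engineer would, in place of code of your own. Each camera call takes 0.05 s, during which the arm holds its last target. There are 200 camera calls.

## Task

The spring scale on the counter is overloaded: pick up the tongs and use them to lift off the one roll whose removal lets the pan rise until its black pointer is level with the red mark, leaving the other roll on the pan. Handle the bread only with the tongs, never with the gripper itself, and leave the mug, pepper mill and soap bottle where they stand. Finish while still holding the roll in the tongs, steady, about 10 cm above the pan and clear of everything.

Things in the scene. Friction and masses are not known exactly. Their poses are not given: they have to be found in the camera images.
- tongs: sprung steel tongs with orange grip pads, lying on edge, arms spread sideways (20-24 mm high). Origin: on the centre line of the open tongs, midway between the pads, at the underside; x along the centre line to the tips, y left, z up. Pads: x -30 to +30 mm, 30 mm high from the underside, 57 mm over their outer faces at rest. 120 g, balanced near the pads. The body is the left arm with the hinge.
- tongs_hinge (a point): the round hinge of the tongs (22 mm across, 24 mm high), 90 mm behind the origin; this point is at its underside
- tongs_tips (a point): midway between the tip cups of the open tongs, 95 mm ahead of the origin, at the underside. The cups are shallow, face inward, 24 mm high, 40 mm long (to 116 mm ahead of the origin); at rest 86 mm between them and 94 mm over their outer faces. The point moves with the left arm.
- tongs_arm (a joint): closing angle of the right arm about the hinge, rad: 0 at rest (open), about 0.22 when the cups hold the pale roll (pads then about 38 mm over their outer faces), at most 0.36. Squeezing the pads by 1 mm closes the cups by about 2 mm; the spring pushes the pads apart with about 5.5 N at rest and 8 N when closed on the pale roll.
- scale: white kitchen scale with a steel pan, fixed to the counter, base 150 x 200 mm (x, y), 44 mm high. Origin: centre of its underside; x points away from the robot to the side with the white gauge plate (50 mm wide, 140 mm high, 80 mm from the centre), y along the long side of the pan.
- pan (a joint): height of the sprung pan, m: about 0 as loaded with both rolls at the start (rolls vary by a few grams), grows as the pan rises; it rises 1 mm for each 5 g taken off; 0.012 is level with the red mark and 0.032 is an empty pan; end stops at -0.012 and 0.040
- pan_floor (a point): centre of the pan's floor (top face), on the moving pan; the pan is 130 x 230 mm (x, y of the scale) with a rim 4 mm high; the floor is 85 mm above the counter when loaded with both rolls
- pan_pointer (a point): tip of the pan's black pointer, in front of the gauge plate, moving up and down with the pan
- scale_mark (a point): centre of the red mark on the gauge plate (4 mm high); the mark is about 12 mm above the pointer when both rolls lie on the pan
- pale_roll: small pale golden crusty bread roll, round, 46 mm across (straight side wall from 8 to 30 mm up), 42 mm high, about 60 g, standing on one half of the pan. Origin: centre of its underside, z up.
- rye_roll: dark brown rye roll, round, 54 mm across, 46 mm high, about 100 g, standing on the other half of the pan, about 110 mm from the pale one along the pan's long side. Origin: centre of its underside, z up.
- mug: blue mug, 80 mm across, 90 mm high, handle at its +y side; origin at the centre of its underside. A bystander.
- mill: dark wooden pepper mill, 54 mm across, 155 mm high; origin at the centre of its underside. A bystander.
- soap: amber soap bottle, 60 mm across, 170 mm high; origin at the centre of its underside. A bystander.
Things that resemble listed ones, but are neither listed nor needed, are in the scene too. There is more than one size of the rye_roll; the one meant has the size given above.

How it is judged:
By the outcome, as a careful person would: the job done as asked, in the order asked, and still so for the second after the job is handed in, while the arm keeps its last pose, push and grip.
It also fails if it takes over 42 s, if anything falls off the work surface, if the arm or the gripper's body presses on something with over 40 N, if the wrist force passes 120 N, or if a joint passes its speed limit or range.

## Working session

There is one attempt and no reset: what is moved stays moved. The work goes in short steps, Python scripts to look and compute and a shell command to move; the robot and the scene stay as the last step left them, time stands still between calls to the robot, and variables do not carry over. Pictures are saved under pics/ and viewed, about 8 in all and at most 12, crops included, and the job is handed in when it is done.

```bash
ls; mkdir -p pics; python3 - <<'E'
from cell import readout,cams,env
import cv2,numpy as np
s=readout.read_state();print(s)
for n in("side","top","wrist"):
    c=cams.camera(n);print(n,{k:(np.round(v,4).tolist() if k!='frame' else v.shape) for k,v in c.items()})
    cv2.imwrite(f'pics/a_{n}.png',c['frame'][:,:,::-1])
E
```

```text
pics
{'time': 0.0, 'joint_positions': array([ 1.11428854,  0.31173381,  0.01401065,  1.51303869, -0.00441551,
        1.31919897, -0.02725027]), 'qd': array([-0.00043062, -0.00052289,  0.00030555,  0.00042947, -0.00183572,
        0.00093778, -0.00017587]), 'joint_torque': array([-2.56126459e-04, -3.79920065e+01,  1.45598045e-01, -2.30590814e+01,
        1.21114738e-02,  1.36825079e-02,  1.60219298e-05]), 'ee_pos': array([ 221.37408805, -502.69351353,  230.22406389]), 'tool_rot': array([-2.63026322,  1.71572598,  0.00316039]), 'contact_force': array([-0.87607666, -0.51633366,  0.46712702]), 'moment': array([0.00791022, 0.0002544 , 0.07269151]), 'gripper_width': 1.0030948233673216}
side {'frame': (420, 560, 3), 'vfov': 54.099, 'cx': 278.3309, 'cy': 211.5167, 'camera_from_world': [[-0.9365, -0.3503, -0.0169, 493.0873], [0.1605, -0.4709, 0.8675, -189.4693], [-0.3119, 0.8096, 0.4972, -861.1792], [0.0, 0.0, 0.0, 1.0]]}
top {'frame': (420, 560, 3), 'vfov': 43.5412, 'cx': 282.3435, 'cy': 210.1775, 'camera_from_world': [[-0.0159, -0.9999, 0.0046, -48.6238], [0.998, -0.0156, 0.0621, -528.8542], [-0.062, 0.0056, 0.9981, -1557.425], [0.0, 0.0, 0.0, 1.0]]}
wrist {'frame': (420, 560, 3), 'vfov': 70.1149, 'cx': 285.7467, 'cy': 208.9514, 'camera_from_world': [[0.4029, -0.9153, -0.0019, -547.9817], [0.8812, 0.3885, -0.2693, 34.2751], [0.2472, 0.1068, 0.9631, -378.4534], [0.0, 0.0, 0.0, 1.0]]}
```

```bash
python3 - <<'E'
import cv2,numpy as np
a=cv2.imread('pics/a_top.png');b=cv2.imread('pics/a_side.png')
cv2.imwrite('pics/a_topbig.png',cv2.resize(a,(800,600),interpolation=cv2.INTER_CUBIC))
cv2.imwrite('pics/a_sidebig.png',cv2.resize(b,(800,600),interpolation=cv2.INTER_CUBIC))
E
```

```text
(no output)
```

View pics/a_topbig.png

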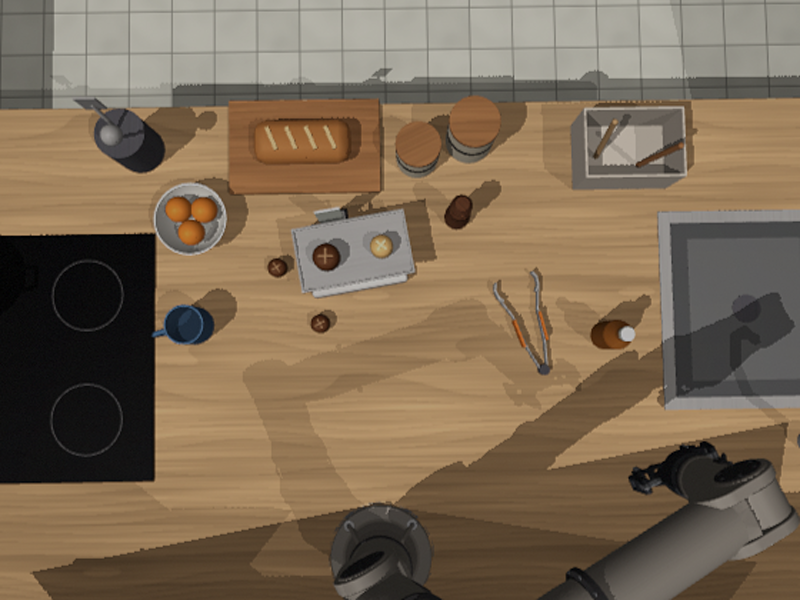

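View pics/a_sidebig.png

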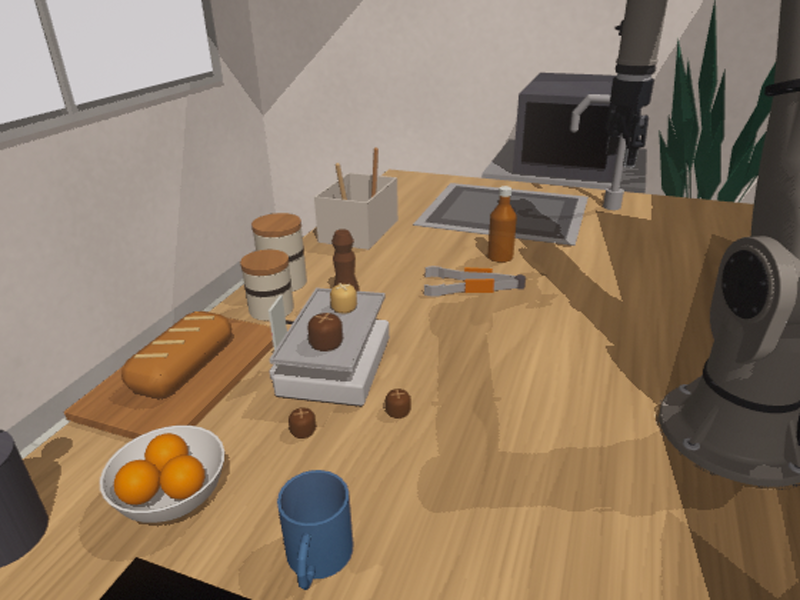

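```bash
cat >h.py <<'E'
import numpy as np,cv2
from cell import readout,cams,env
from scipy.spatial.transform import Rotation as R
def ray(c,u,v):
    f=210/np.tan(np.radians(c['vfov']/2));M=np.array(c['camera_from_world'])
    d=M[:3,:3].T@np.array([(u-c['cx'])/f,-(v-c['cy'])/f,-1]);return -M[:3,:3].T@M[:3,3],d
def atz(c,u,v,z):
    o,d=ray(c,u,v);return o+d*(z-o[2])/d[2]
def tri(*obs):
    A=np.zeros((3,3));b=np.zeros(3)
    for c,u,v in obs:
        o,d=ray(c,u,v);d=d/np.linalg.norm(d);P=np.eye(3)-np.outer(d,d);A+=P;b+=P@o
    p=np.linalg.solve(A,b);return p,[round(float(np.linalg.norm((np.eye(3)-np.outer(d,d)/(d@d))@(p-o))),1) for o,d in [ray(*x) for x in obs]]
def proj(c,p):
    f=210/np.tan(np.radians(c['vfov']/2));q=np.array(c['camera_from_world'])@np.r_[p,1]
    return c['cx']-f*q[0]/q[2],c['cy']+f*q[1]/q[2]
def blobs(fr,lo,hi,mn=15):
    m=cv2.inRange(cv2.cvtColor(fr,cv2.COLOR_RGB2HSV),lo,hi)
    n,l,s,ce=cv2.connectedComponentsWithStats(m)
    return [(s[i].tolist(),ce[i].round(1).tolist()) for i in range(1,n) if s[i,4]>=mn]
E
python3 - <<'E'
from h import *
T=cams.camera('top');S=cams.camera('side')
for c in(T,S):
    print('orange',blobs(c['frame'],(5,200,130),(13,255,255)))
    print('red',blobs(c['frame'],(0,150,80),(4,255,255),3))
for c,p in((T,(381,245)),(S,(344,293)),(T,(519,330)),(T,(543,368))):
    u,v=[int(x*.7) for x in p];print(cv2.cvtColor(c['frame'],cv2.COLOR_RGB2HSV)[v,u])
k=.7
g=lambda t,s:print(*[ (x.round(1) if hasattr(x,'round') else x) for x in tri((T,t[0]*k,t[1]*k),(S,s[0]*k,s[1]*k))])
g((381,241),(344,289));g((326,254),(325,320));g((543,368),(520,282)) # pale top, rye top, hinge
g((297,290),(274,366)) # pan corner
for p in((297,290),(414,272),(404,210),(292,230)):print('corner',atz(T,p[0]*k,p[1]*k,89).round(0))
print('base',proj(T,(0,0,0)))
for p in((497,287),(537,272),(543,368)):print(atz(T,p[0]*k,p[1]*k,22).round(0))
E
```

```text
orange []
red []
orange []
red []
[ 28  35 184]
[ 20 122 207]
[ 13 173 155]
[135  15  66]
[634.5 -16.2 118.9] [5.0, 5.0]
[612.6  92.9 123.6] [2.1, 2.1]
[ 379.5 -347.7    9.2] [2.3, 2.3]
[591.3 180.8 101. ] [51.8, 51.8]
corner [547. 156.  89.]
corner [580. -79.  89.]
corner [706. -61.  89.]
corner [668. 165.  89.]
base (np.float64(265.9270133167028), np.float64(388.72999121093403))
[ 552. -253.   22.]
[ 583. -338.   22.]
[ 382. -345.   22.]
```

```bash
cat >>h.py <<'E'
def st():
    s=readout.read_state();M=R.from_rotvec(s['tool_rot']).as_matrix()
    return s,np.array(s['ee_pos']),M
def plan(p,yaw):
    "tool-frame shift (without turn) to p, twist in deg to put tool x at yaw (mod 180)"
    s,e,M=st();a=np.degrees(np.arctan2(M[1,0],M[0,0]))
    t=-((yaw-a+90)%180-90)
    print('t',round(s['time'],2),'tcp',e.round(1),'yawx',a.round(1),'F',s['contact_force'].round(1),'w',round(s['gripper_width']*85.4,1),'q7',s['joint_positions'][6].round(2))
    print('shift',(M.T@(np.array(p)-e)).round(1),'twist',round(t,1))
E
python3 -c "
from h import *
print(st()[2].round(2));plan((467,-322,180),104.7)"
```

```text
[[ 0.4  -0.92 -0.  ]
 [-0.92 -0.4   0.  ]
 [-0.    0.   -1.  ]]
t 0.25 tcp [ 221.5 -503.   230.8] yawx -66.2 F [-0.5  0.9 -0. ] w 85.3 q7 -0.03
shift [ -66.7 -297.6   50.8] twist 9.1
```

```bash
python3 -m inch '[{"tx":-9.5,"ty":-42,"tz":7},{"tx":-9.5,"ty":-42,"tz":7},{"tx":-9.5,"ty":-42,"tz":7},{"tx":-9.5,"ty":-42,"tz":7},{"tx":-9.5,"ty":-42,"tz":7},{"tx":-9.5,"ty":-42,"tz":7},{"tx":-9.5,"ty":-45,"tz":9,"twist":4.5},{"twist":4.5}]'; python3 - <<'E'
from h import *
plan((467,-322,180),104.7)
c=cams.camera('wrist');s=cams.camera('side')
cv2.imwrite('pics/b.png',cv2.resize(c['frame'][:,:,::-1],(800,600),interpolation=cv2.INTER_CUBIC))
np.save('b.npy',c,allow_pickle=True)
E
```

```text
t 0.25 tcp [ 221.5 -503.   230.8] yawx -66.2 F [-0.5  0.9 -0. ] w 85.3 q7 -0.03
shift [ -66.7 -297.6   50.8] twist 9.1$[0]: bad value
```

View pics/b.png

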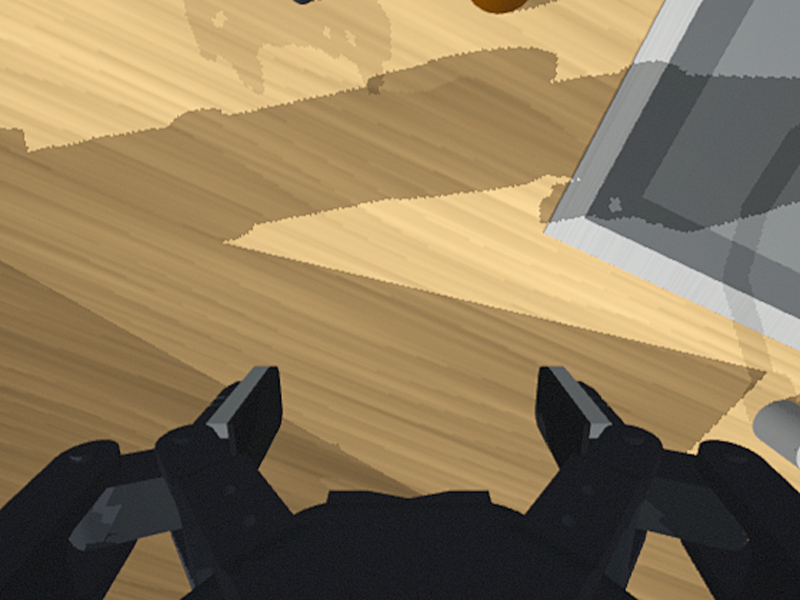

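The move was refused, so the view still shows the start place (sink corner at 545,235, fingers at 265 and 545). I'll give all the keys in every row.

```bash
python3 -m inch '[{"tx":-9.5,"ty":-42,"tz":7,"twist":0,"hand":85},{"tx":-9.5,"ty":-42,"tz":7,"twist":0,"hand":85},{"tx":-9.5,"ty":-42,"tz":7,"twist":0,"hand":85},{"tx":-9.5,"ty":-42,"tz":7,"twist":0,"hand":85},{"tx":-9.5,"ty":-42,"tz":7,"twist":0,"hand":85},{"tx":-9.5,"ty":-42,"tz":7,"twist":0,"hand":85},{"tx":-9.5,"ty":-45,"tz":9,"twist":4.5,"hand":85},{"tx":0,"ty":0,"tz":0,"twist":4.5,"hand":85}]' 40; python3 - <<'E'
from h import *
plan((467,-322,180),104.7)
c=cams.camera('wrist')
cv2.imwrite('pics/c.png',cv2.resize(c['frame'][:,:,::-1],(800,600),interpolation=cv2.INTER_CUBIC))
np.save('b.npy',c,allow_pickle=True)
E
```

```text
time: 1.15
ee_pos: [473.1, -314.0, 178.8]
tool_rot: [-2.493, 1.9, 0.003]
contact_force: [0.3, 0.8, 0.5]
gripper_width: 0.997
t 1.15 tcp [ 473.1 -314.   178.8] yawx -74.6 F [0.3 0.8 0.5] w 85.2 q7 -0.78
shift [ 6.1  8.  -1.2] twist 0.7
```

View pics/c.png

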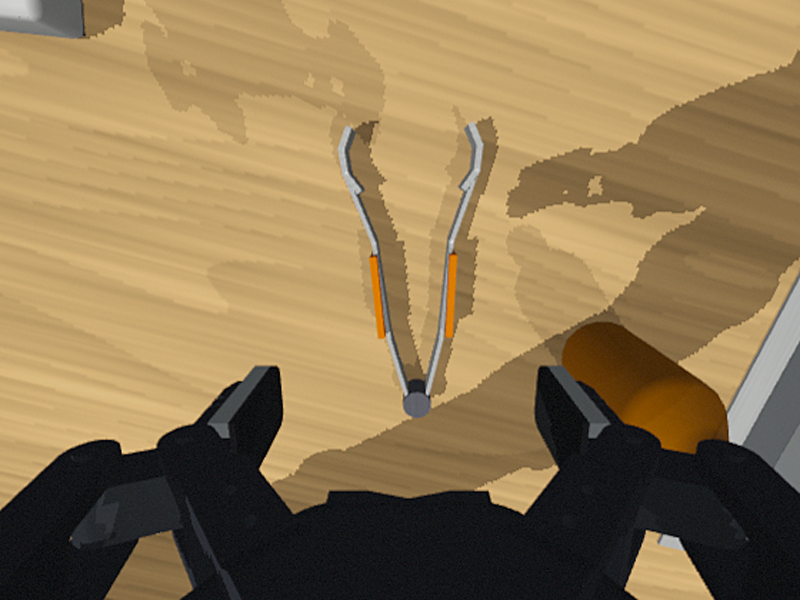

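```bash
python3 - <<'E'
from h import *
c=np.load('b.npy',allow_pickle=True).item();k=.7
P=[atz(c,u*k,v*k,30) for u,v in((374,256),(381,337),(454,254),(450,337))]
for p in P:print(p.round(1))
o=np.mean(P,0);h=atz(c,417*k,404*k,24);print('mid',o.round(1),'hinge',h.round(1),'yaw',np.degrees(np.arctan2(*(o-h)[[1,0]])),np.linalg.norm(o-h))
tips=[atz(c,u*k,v*k,24) for u,v in((350,127),(470,126))];t=np.mean(tips,0);print(t.round(1),'yaw',np.degrees(np.arctan2(*(t-h)[[1,0]])),np.linalg.norm(t-h))
T=cams.camera('top')
for a,b in(((416,404),(543,368)),((378,297),(519,333)),((452,296),(544,322))):print('tri',tri((c,a[0]*k,a[1]*k),(T,b[0]*k,b[1]*k)))
print('soap top',atz(T,627*k,334*k,170))
plan((o[0],o[1],8),np.degrees(np.arctan2(*(t-h)[[1,0]]))+90)
E
```

```text
[ 484.  -284.7   30. ]
[ 427.9 -304.1   30. ]
[ 500.  -337.4   30. ]
[ 441.2 -352.3   30. ]
mid [ 463.3 -319.6   30. ] hinge [ 379.6 -344.8   24. ] yaw 16.762637727133576 87.57647061404663
[ 571.5 -286.2   24. ] yaw 16.97010730574898 200.6305343061883
tri (array([ 382.34291009, -343.29544247,   29.54962461]), [0.1, 0.1])
tri (array([ 455.75789918, -295.12932749,   28.91597324]), [0.7, 0.7])
tri (array([ 476.75449542, -341.78057554,   55.53964982]), [1.3, 1.3])
soap top [ 448.06266612 -477.28734129  170.        ]
t 1.25 tcp [ 467.8 -321.1  179.7] yawx -75.0 F [-0.7 -1.   0.2] w 85.3 q7 -0.77
shift [ -2.5   3.9 171.7] twist -2.0
```

```bash
python3 -m inch '[{"tx":-2.5,"ty":4,"tz":40,"twist":-2,"hand":85},{"tx":0,"ty":0,"tz":40,"twist":0,"hand":85},{"tx":0,"ty":0,"tz":40,"twist":0,"hand":85},{"tx":0,"ty":0,"tz":30,"twist":0,"hand":85},{"tx":0,"ty":0,"tz":20,"twist":0,"hand":85},{"tx":0,"ty":0,"tz":0,"twist":0,"hand":85},{"tx":0,"ty":0,"tz":0,"twist":0,"hand":85}]'; python3 - <<'E'
from h import *
plan((463.3,-319.6,2),106.9)
c=cams.camera('wrist')
cv2.imwrite('pics/d.png',cv2.resize(c['frame'][:,:,::-1],(560,420)))
E
```

```text
time: 1.95
ee_pos: [461.5, -322.9, 10.8]
tool_rot: [2.52, -1.875, 0.001]
contact_force: [-0.0, 0.2, 0.8]
gripper_width: 0.998
t 1.95 tcp [ 461.5 -322.9   10.8] yawx -73.3 F [-0.   0.2  0.8] w 85.3 q7 -0.76
shift [-2.7 -2.6  8.8] twist -0.2
```

View pics/d.png

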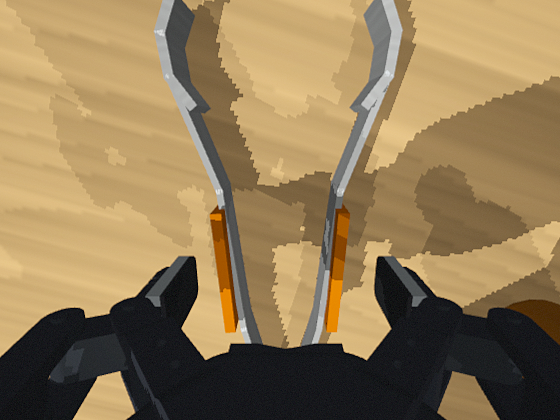

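The tongs' pads (222 and 340, rows 210–330) sit between the fingers (188, 385), so it's ready to grasp. I'll lower a bit and close to 50.

```bash
python3 -m inch '[{"tx":-2.5,"ty":-2.5,"tz":8,"twist":0,"hand":85},{"tx":0,"ty":0,"tz":0,"twist":0,"hand":70},{"tx":0,"ty":0,"tz":0,"twist":0,"hand":60},{"tx":0,"ty":0,"tz":0,"twist":0,"hand":50},{"tx":0,"ty":0,"tz":0,"twist":0,"hand":50},{"tx":0,"ty":0,"tz":0,"twist":0,"hand":50},{"tx":0,"ty":0,"tz":0,"twist":0,"hand":50},{"tx":0,"ty":0,"tz":0,"twist":0,"hand":50}]' 40; python3 -m inch '[{"tx":0,"ty":0,"tz":-10,"twist":0,"hand":50},{"tx":0,"ty":0,"tz":-20,"twist":0,"hand":50},{"tx":0,"ty":0,"tz":-30,"twist":0,"hand":50},{"tx":0,"ty":0,"tz":-40,"twist":0,"hand":50},{"tx":0,"ty":0,"tz":-40,"twist":0,"hand":50},{"tx":0,"ty":0,"tz":-40,"twist":0,"hand":50},{"tx":0,"ty":0,"tz":-20,"twist":0,"hand":50},{"tx":0,"ty":0,"tz":0,"twist":0,"hand":50}]'; python3 - <<'E'
from h import *
plan((463.3,-319.6,2),106.9)
T=cams.camera('top');c=cams.camera('wrist');s=cams.camera('side')
im=np.hstack([c['frame'],cv2.resize(s['frame'][90:300,180:460],(560,420))])
cv2.imwrite('pics/e.png',cv2.resize(im[:,:,::-1],(800,300),interpolation=cv2.INTER_AREA))
np.save('e.npy',[T,c,s],allow_pickle=True)
E
```

```text
time: 2.8
ee_pos: [465.3, -318.8, 4.2]
tool_rot: [-2.522, 1.872, -0.005]
contact_force: [-0.5, 0.7, 5.8]
gripper_width: 0.586
time: 3.6
ee_pos: [465.9, -319.6, 206.7]
tool_rot: [-2.521, 1.874, -0.014]
contact_force: [-0.5, -0.0, -1.4]
gripper_width: 0.584
t 3.6 tcp [ 465.9 -319.6  206.7] yawx -73.2 F [-0.5 -0.  -1.4] w 49.9 q7 -0.74
shift [ -2.1   3.6 204.7] twist -0.1
```

View pics/e.png

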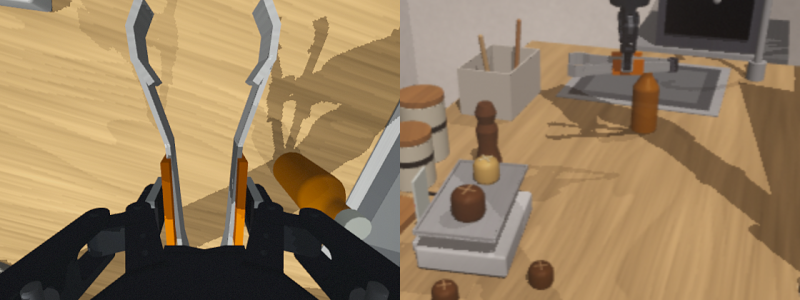

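```bash
python3 - <<'E'
from h import *
T,c,s=np.load('e.npy',allow_pickle=True);k=.7
p=atz(T,381*k,241*k,127);print('roll',p, 'mill',atz(T,462*k,200*k,155))
plan((p[0]-93*np.cos(.14),p[1]-93*np.sin(.14),200),98)
E
```

```text
roll [638.03373495 -14.44886816 127.        ] mill [ 711.22933235 -172.29208908  155.        ]
t 3.75 tcp [ 462.6 -317.6  200.6] yawx -73.2 F [ 0.6  0.3 -0.9] w 50.0 q7 -0.74
shift [-253.8 -163.5    0.9] twist 8.8
```

```bash
python3 -m inch '[{"tx":-36,"ty":-23,"tz":0,"twist":0,"hand":52},{"tx":-36,"ty":-23,"tz":0,"twist":0,"hand":52},{"tx":-36,"ty":-23,"tz":0,"twist":0,"hand":52},{"tx":-36,"ty":-23,"tz":0,"twist":0,"hand":52},{"tx":-36,"ty":-23,"tz":0,"twist":0,"hand":52},{"tx":-36,"ty":-23,"tz":0,"twist":0,"hand":52},{"tx":-38,"ty":-25,"tz":0,"twist":4.4,"hand":52},{"tx":0,"ty":0,"tz":0,"twist":4.4,"hand":52}]';python3 -m inch '[{"tx":0,"ty":0,"tz":0,"twist":0,"hand":52},{"tx":0,"ty":0,"tz":0,"twist":0,"hand":52},{"tx":0,"ty":0,"tz":0,"twist":0,"hand":52}]'; python3 - <<'E'
from h import *
plan((546,-27.4,200),98)
c=cams.camera('wrist');T=cams.camera('top')
np.save('f.npy',[c,T],allow_pickle=True)
cv2.imwrite('pics/f.png',cv2.resize(c['frame'][:,:,::-1],(800,600),interpolation=cv2.INTER_CUBIC))
E
```

```text
time: 4.55
ee_pos: [546.2, -17.1, 199.8]
tool_rot: [-2.379, 2.046, 0.013]
contact_force: [0.1, 1.0, 0.0]
gripper_width: 0.606
time: 4.85
ee_pos: [545.8, -30.2, 201.3]
tool_rot: [2.367, -2.063, -0.002]
contact_force: [0.1, -0.1, -1.3]
gripper_width: 0.607
t 4.85 tcp [545.8 -30.2 201.3] yawx -82.2 F [ 0.1 -0.1 -1.3] w 51.8 q7 -1.48
shift [-2.7 -0.6  1.3] twist -0.2
```

View pics/f.png

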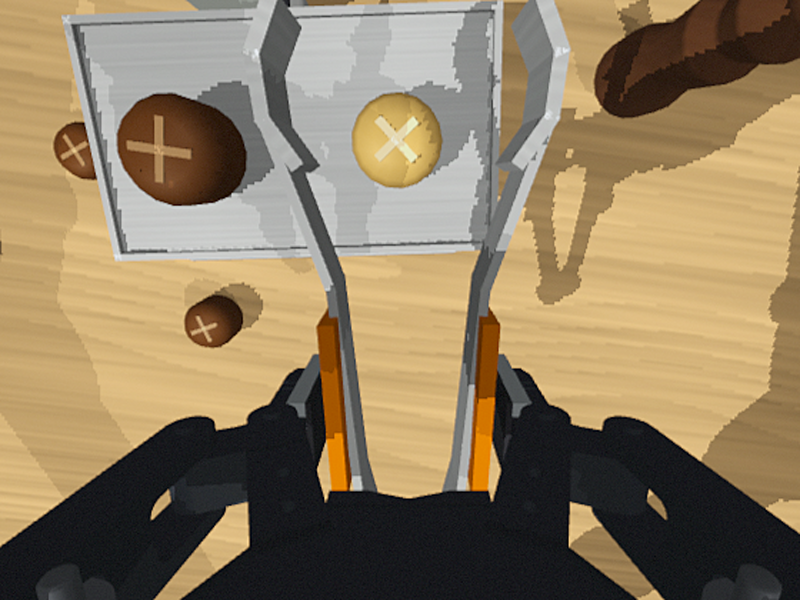

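```bash
python3 - <<'E'
from h import *
c,T=np.load('f.npy',allow_pickle=True);k=.7
fr=T['frame'];y0,x0=150,240;crop=fr[y0:y0+42,x0:x0+56]
hsv=cv2.cvtColor(fr,cv2.COLOR_RGB2HSV)
m=cv2.inRange(hsv,(18,60,120),(32,255,255));m[:,:245]=0;m[:,290:]=0;m[:150]=0;m[205:]=0
n,l,s,ce=cv2.connectedComponentsWithStats(m);print(s[1:],ce[1:])
print('wrist@127',atz(c,398*k,140*k,127).round(1))
print('top@127',atz(T,381*k,241*k,127).round(1))
print(tri((c,398*k,140*k),(T,381*k,241*k)))
a=[atz(c,u*k,v*k,85).round(1) for u,v in((120,258),(68,18),(497,3),(490,240))];print('pan corners@89',a)
E
```

```text
[] []
wrist@127 [630.4 -12.6 127. ]
top@127 [638.  -14.4 127. ]
(array([621.36965606, -16.79652981, 244.61869378]), [0.4, 0.4])
pan corners@89 [array([543.2, 148.2,  85. ]), array([670.1, 169.7,  85. ]), array([707.9, -54. ,  85. ]), array([584.8, -73.8,  85. ])]
```

```bash
python3 - <<'E'
from h import *
c,T=np.load('f.npy',allow_pickle=True);k=.7
S=cams.camera('side');W=cams.camera('wrist')
u,v=proj(S,(632,-13,120));print(u,v)
u,v=int(u),int(v);a=S['frame'][v-45:v+45,u-60:u+60]
w=W['frame'][40:160,220:340]
t=T['frame'][140:200,230:310]
im=np.hstack([cv2.resize(a,(400,300),interpolation=cv2.INTER_NEAREST),cv2.resize(t,(400,300),interpolation=cv2.INTER_NEAREST)])
print('side crop origin',u-60,v-45,'scale',300/90,'top crop origin 230,140 scale 5')
cv2.imwrite('pics/g.png',im[:,:,::-1])
plan((546,-27.4,200),98)
np.save('g.npy',[W,T,S],allow_pickle=True)
E
```

```text
239.10979718526102 202.47785551056216
side crop origin 179 157 scale 3.3333333333333335 top crop origin 230,140 scale 5
t 5.05 tcp [546.5 -29.1 202.2] yawx -82.1 F [ 0.8  0.6 -1.5] w 52.0 q7 -1.48
shift [-1.8  0.2  2.2] twist -0.1
```

View pics/g.png

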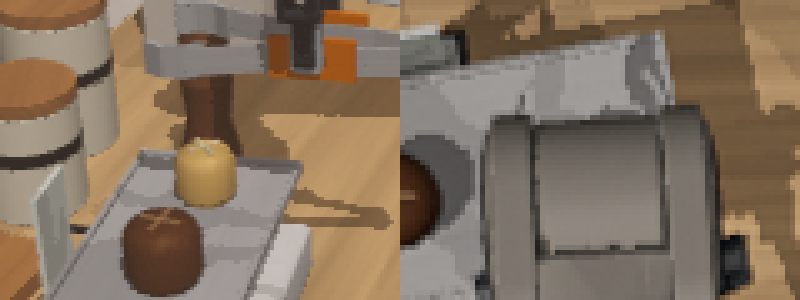

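```bash
python3 - <<'E'
from h import *
W,T,S=np.load('g.npy',allow_pickle=True);c=np.load('f.npy',allow_pickle=True)[0];k=.7
f=.3
p=tri((c,398*k,140*k),(S,179+206*f,157+147*f));print('pale top',p)
print('rye top',tri((c,159*k,149*k),(S,179+160*f,157+216*f)))
# pan near corner (right end), from wrist (490,240) and side (302,163)
print('corner',tri((c,492*k,240*k),(S,179+302*f,157+163*f)))
print('corner far -y',tri((c,499*k,4*k),(S,179+140*f,157+152*f)))
# tongs height: left cup lower rear? near pad lower front/back corner in side
for q in((268,75),(355,82)):print('pad lower corner side ray near tongs', q)
s,e,M=st();fw=-M[:,1];
for x in(-30,30):
    P=e-2*fw+x*fw+26*np.array([-fw[1],fw[0],0])+np.array([0,0,-4.2]);u,v=proj(S,P);print('pred',x,((u-179)/f).round(0),((v-157)/f).round(0))
P=e+114*fw+38*np.array([-fw[1],fw[0],0])+np.array([0,0,-4.2]);u,v=proj(S,P);print('pred tip low',((u-179)/f).round(0),((v-157)/f).round(0))
E
```

```text
pale top (array([629.11296036, -13.24511613, 124.26652419]), [1.7, 1.7])
rye top (array([609.97733187,  96.78441191, 132.11265586]), [1.0, 1.0])
corner (array([581.70844804, -76.95442254,  84.66039003]), [3.7, 3.7])
corner far -y (array([707.43265826, -55.30008801,  84.69207896]), [0.3, 0.3])
pad lower corner side ray near tongs (268, 75)
pad lower corner side ray near tongs (355, 82)
pred -30 351.0 81.0
pred 30 266.0 74.0
pred tip low 141.0 72.0
```

```bash
python3 -m inch '[{"tx":-2,"ty":9,"tz":0,"twist":0,"hand":52},{"tx":-2,"ty":0,"tz":10,"twist":0,"hand":52},{"tx":0,"ty":0,"tz":20,"twist":0,"hand":52},{"tx":0,"ty":0,"tz":25,"twist":0,"hand":52},{"tx":0,"ty":0,"tz":25,"twist":0,"hand":52},{"tx":0,"ty":0,"tz":15,"twist":0,"hand":52},{"tx":0,"ty":0,"tz":5,"twist":0,"hand":52},{"tx":0,"ty":0,"tz":0,"twist":0,"hand":52}]'; python3 - <<'E'
from h import *
plan((538,-25.8,96),97.9)
W=cams.camera('wrist');S=cams.camera('side')
im=np.hstack([cv2.resize(W['frame'][0:300,150:450],(400,400)),cv2.resize(S['frame'][157:247,179:269],(400,400),interpolation=cv2.INTER_NEAREST)])
cv2.imwrite('pics/h.png',im[:,:,::-1])
E
```

```text
time: 5.85
ee_pos: [536.3, -25.2, 101.4]
tool_rot: [2.37, -2.061, -0.003]
contact_force: [0.9, 0.5, -1.3]
gripper_width: 0.608
t 5.85 tcp [536.3 -25.2 101.4] yawx -82.0 F [ 0.9  0.5 -1.3] w 51.9 q7 -1.51
shift [ 0.9 -1.6  5.4] twist 0.1
```

View pics/h.png

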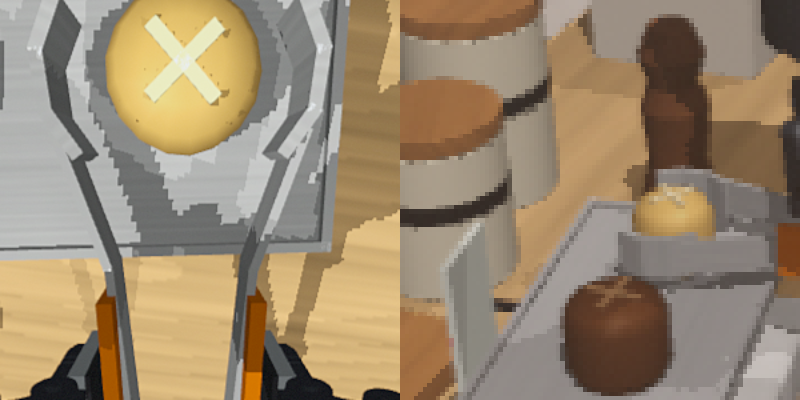

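```bash
python3 -m inch '[{"tx":1,"ty":-1.5,"tz":4,"twist":0,"hand":52},{"tx":0,"ty":0,"tz":0,"twist":0,"hand":48},{"tx":0,"ty":0,"tz":0,"twist":0,"hand":44},{"tx":0,"ty":0,"tz":0,"twist":0,"hand":41},{"tx":0,"ty":0,"tz":0,"twist":0,"hand":38},{"tx":0,"ty":0,"tz":0,"twist":0,"hand":35},{"tx":0,"ty":0,"tz":0,"twist":0,"hand":32},{"tx":0,"ty":0,"tz":0,"twist":0,"hand":30}]' 40; python3 -m inch '[{"tx":0,"ty":0,"tz":0,"twist":0,"hand":30},{"tx":0,"ty":0,"tz":0,"twist":0,"hand":30},{"tx":0,"ty":0,"tz":0,"twist":0,"hand":30}]';python3 - <<'E'
from h import *
plan((538,-25.8,96),97.9)
W=cams.camera('wrist');S=cams.camera('side')
im=np.hstack([cv2.resize(W['frame'][0:300,150:450],(400,400)),cv2.resize(S['frame'][157:247,179:269],(400,400),interpolation=cv2.INTER_NEAREST)])
cv2.imwrite('pics/i.png',im[:,:,::-1])
E
```

```text
time: 6.75
ee_pos: [538.9, -26.2, 98.3]
tool_rot: [-2.37, 2.062, -0.0]
contact_force: [0.6, -0.5, -1.2]
gripper_width: 0.445
time: 7.05
ee_pos: [538.8, -26.1, 98.3]
tool_rot: [-2.37, 2.062, -0.0]
contact_force: [0.5, 0.2, -0.7]
gripper_width: 0.438
t 7.05 tcp [538.8 -26.1  98.3] yawx -82.0 F [ 0.5  0.2 -0.7] w 37.4 q7 -1.51
shift [-0.5  0.8  2.3] twist 0.1
```

View pics/i.png

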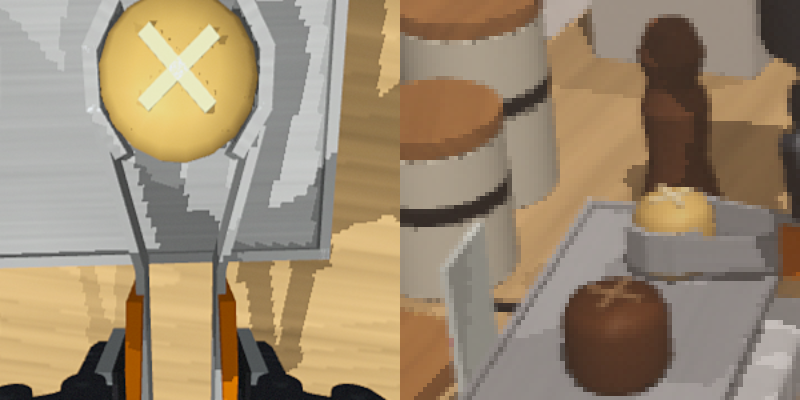

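The cups enclose the roll at an opening of 37.4 mm, so I'm lifting.

```bash
python3 -m inch '[{"tx":0,"ty":0,"tz":-3,"twist":0,"hand":30},{"tx":0,"ty":0,"tz":-5,"twist":0,"hand":30},{"tx":0,"ty":0,"tz":-8,"twist":0,"hand":30},{"tx":0,"ty":0,"tz":-10,"twist":0,"hand":30},{"tx":0,"ty":0,"tz":-12,"twist":0,"hand":30},{"tx":0,"ty":0,"tz":-12,"twist":0,"hand":30},{"tx":0,"ty":0,"tz":-12,"twist":0,"hand":30},{"tx":0,"ty":0,"tz":-12,"twist":0,"hand":30}]'; python3 -m inch '[{"tx":0,"ty":0,"tz":-12,"twist":0,"hand":30},{"tx":0,"ty":0,"tz":-12,"twist":0,"hand":30},{"tx":0,"ty":0,"tz":-9,"twist":0,"hand":30},{"tx":0,"ty":0,"tz":-5,"twist":0,"hand":30},{"tx":0,"ty":0,"tz":0,"twist":0,"hand":30},{"tx":0,"ty":0,"tz":0,"twist":0,"hand":30},{"tx":0,"ty":0,"tz":0,"twist":0,"hand":30},{"tx":0,"ty":0,"tz":0,"twist":0,"hand":30}]';python3 -m inch '[{"tx":0,"ty":0,"tz":0,"twist":0,"hand":30},{"tx":0,"ty":0,"tz":0,"twist":0,"hand":30},{"tx":0,"ty":0,"tz":0,"twist":0,"hand":30},{"tx":0,"ty":0,"tz":0,"twist":0,"hand":30},{"tx":0,"ty":0,"tz":0,"twist":0,"hand":30},{"tx":0,"ty":0,"tz":0,"twist":0,"hand":30}]';python3 - <<'E'
from h import *
plan((538,-25.8,96),97.9)
W=cams.camera('wrist');S=cams.camera('side')
im=np.hstack([cv2.resize(W['frame'],(400,300)),cv2.resize(S['frame'][135:255,169:329],(400,300),interpolation=cv2.INTER_NEAREST)])
cv2.imwrite('pics/j.png',im[:,:,::-1])
E
```

```text
time: 7.95
ee_pos: [538.9, -26.1, 173.7]
tool_rot: [-2.37, 2.061, -0.001]
contact_force: [0.4, -0.2, -1.2]
gripper_width: 0.437
time: 8.75
ee_pos: [538.4, -26.1, 209.6]
tool_rot: [2.37, -2.061, -0.002]
contact_force: [-0.1, 0.3, -1.2]
gripper_width: 0.437
time: 9.35
ee_pos: [538.8, -26.1, 210.3]
tool_rot: [2.37, -2.062, 0.0]
contact_force: [0.2, 0.6, -1.7]
gripper_width: 0.438
t 9.35 tcp [538.8 -26.1 210.3] yawx -82.0 F [ 0.2  0.6 -1.7] w 37.4 q7 -1.48
shift [ -0.4   0.7 114.3] twist 0.1
```

View pics/j.png

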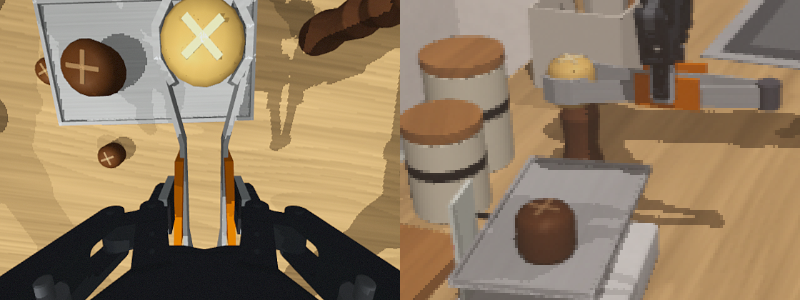

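```bash
python3 -c "
from h import *
env.finish_job();plan((538,-25.8,96),97.9)"
```

```text
the job is handed in; nothing more can be done
the job is handed in; nothing more can be done
```

I picked up the tongs by their pads, closed the cups on the pale roll (about 60 g, which matches the 12 mm pan rise needed) and lifted it off. I handed the job in at about 9.4 s of the 42 s, with the tongs still holding the roll.

- **Hold:** the arm had lifted 112 mm since gripping the roll, putting the roll about 10 cm above the risen pan. It stood steady for the last 0.6 s, with the opening constant at 37.4 mm and under 2 N on the wrist.
- **Scene:** the last pictures showed the roll level in the cups and clear of everything, with the rye roll still on the pan. I never moved near the mug, mill or soap bottle.
- **Pan rise:** I checked this only roughly. The rye roll's shift in the side view gave about 9–10 mm, give or take more than 1 mm, against the nominal 12 mm. I did not measure the black pointer against the red mark.
- **Problems:** my first move was refused because rows must carry every key, and nothing moved. Locating the roll from the top and wrist cameras together gave a wrong height, so I used the wrist and side cameras. Those put the roll top at 124 mm, against 127 mm expected.

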